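# Lock the document case with the flat key

### The arm

A 6-joint arm with a two-finger parallel gripper is mounted at the origin on the work surface. World frame = base frame: x ahead of the robot, y to its left, z up, the work surface at z = 0. Lengths are in m, angles in rad, forces in N, time in s.
With the tool pointing down it reaches from about 0.35 to 0.8 m from the base axis. Payload 7.3 kg.
Tool frame: the origin (TCP) lies at the very end of the fingers, on their centre line; the grasp point (between the pads) lies tcp_to_grasp behind it (tcp_to_grasp is the distance from the TCP to the grasp point, in m); z points along the fingers, y is the line along which they close (so a half turn about z gives the same grasp; the last joint's range is limited). The gripper opens to 85 mm and grips with 20 to 120 N. Pads are 22 mm wide; open, the fingers measure 114 mm over their backs; the gripper's body (76 mm by 85 mm) begins 54 mm behind the grasp point. The pads swing forward as they close: fully open they stand 13 mm farther back than shut.
Start: joints at [-1.347, 0.342, 1.524, -0, 1.275, -0.146], TCP at [0.19, -0.49, 0.231] pointing down, gripper open.
Joint ranges: [-2.53, 2.53], [-0.77, 2.02], [0.04, 2.7], [-1, 4.14], [0.28, 2.66], [-3.11, 3.11]. Speed limits (rad/s): [2.57, 2.57, 3.14, 3.14, 3.14, 3.14].

### API

Orientations are given as a rotation vector (axis times angle).
In Python, from station import read_state, capture, camera_info, hand_in, tcp_to_grasp gives the robot as it stands. The module is installed in compiled form; this text tells all that it offers.
- The arm moves only by the tool drive_tool, never from a script. Its argument "increments" is a list of rows, each a list of 7 numbers: the shift along the tool's x, y, z in m, then the turn, a rotation vector about the tool's x, y, z in degrees, then the closure, from 0 (fully open) to 1 (shut). A call has exactly 5 rows; each row shifts and turns the commanded pose from where the row before left it, along the tool's axes as they then stand; what a row does not reach is not made up. A row lasts 1/12 s, in which the tool goes at most 41.7 mm and 7.16 degrees, less where a joint would pass 70% of its speed; a pose out of reach is approached as far as the arm can. A call with a gripper value outside its range is refused whole. The fingers move at their own pace and stop on an object; "force" is the grip in N (left out, the last holds). Time passes only in rows, so rows that do not move let the fingers close, or fill a call up. It gives the time, the measured TCP pose, the force, the opening and the grip force at its end, in the units of the state.
- read_state(): the state, without advancing time (a new reading comes with each control period).
- capture(name): name is "scene" or "top" or "wrist"; returns the picture (420x560x3 uint8, red, green, blue); there is no depth.
- camera_info(name): a dict with "mtx" (3x3 intrinsics, pixels), "R" (3x3) and "t" (3): a world point X has camera coordinates R X + t. Camera axes: x right, y down, z forward; pixel columns grow to the right and rows downward; lengths in m; the calibration is good to about 2 mm. A picture is of the moment at which its call begins: read the wrist's pose just before it. camera_info takes no time and is no camera call; for the wrist camera it gives the pose at the moment of the call.
- hand_in(): hands the job in; it is judged then, once.
The state is a dict: "clock": time; "joint_positions": joint angles; "qd": joint speeds; "effort": joint torques, N m; "eef_pos": TCP position; "eef_rot": TCP orientation; "contact_force": force on the tool from outside, world axes, zero at the start; "wrist_torque": the same for the moment, N m; "gripper_width": finger opening in m; "grip_force": force on a finger pad.
Only numpy, scipy, OpenCV 4.12 (cv2) and the standard library are available. Lean on these libraries where they do the work, as an engineer would, in place of code of your own. Each camera call takes 0.05 s, during which the arm holds its last target. There are 200 camera calls.

### The job

Lock the document case on the desk: take the flat-bladed key out of its wooden stand, put its blade into the slot of the round brass lock on the case's lid and turn the lock clockwise (seen from above) as far as it goes, so that the slot lines up with the two brass studs on the lid. Then put the key back in its stand, standing upright as it was.

Things in the scene. Friction and masses are not known exactly. Their poses are not given: they have to be found in the camera images.
- key: loose flat key, 60 g, upright in its stand, blade hidden in the well: rectangular wooden grip 34 mm wide (x), 20 thick (y; grasp this), 50 tall, over a steel blade 30 mm wide (x), 5 thick (y), 20 long. Origin at the middle of the blade's lower edge; z up, grip at z 20 to 70 mm, its flat underside rests on the stand. The similar round handle is a hand stamp, not the key.
- stand: wooden block 70 mm (x) by 60 (y) by 30 high, fixed to the desk; origin at the centre of its underside. In the middle of its top a rectangular well 40 mm (x) by 12 (y), 25 deep. The key stands in it with the key's x along the stand's x (either way round), its tip 10 mm above the desk.
- lock_slot (a point): centre of the slot at the top face of the brass lock, on its vertical axis, 109 mm above the desk; x runs along the slot and turns with it. The lock is a 56 mm disc standing 19 mm above the lid (flange 62 mm). The slot crosses it, open at both ends, 10 mm wide, 16 deep, mouth bevelled at 45 degrees to 18 mm over the top 4 mm. The 5 mm blade has 10 degrees of play each way.
- lock (a joint): angle of the lock, clockwise from above: 0 = unlocked, slot along the case's length; 1.571 rad = locked, at the stop, slot in line with the two small brass studs on the lid 46 mm before and behind it. Starts at 0.2 to 0.5; light friction (0.06 N m), stays where left. It is in the middle of the lid of the cream case (180 mm deep, 250 long, 90 high, fixed to the desk).
Mind the look-alikes: they are no part of the job. What is shaped like the key but orange, pink or white is not meant.

How it is judged:
By the outcome, as a careful person would: the job done as asked, in the order asked, and still so for the second after the job is handed in, with the robot touching nothing.
It also fails if it takes over 54 s, if anything falls off the work surface, if the arm or the gripper's body presses on something with over 40 N, if the wrist force passes 120 N, or if a joint passes its speed limit or range.

## Working session

There is one attempt and no reset: what is moved stays moved. The work goes in short steps, Python scripts to look and compute and a tool call to move; the robot and the scene stay as the last step left them, time stands still between calls to the robot, and variables do not carry over. Pictures are saved under pics/ and viewed, at most 10 in all, crops included, and the job is handed in when it is done.

Besides the shell and the picture viewer there is one more tool, called after "Call:" as a command line: name --pt "numbers of a row" for each row, then --argument value for the rest. drive_tool: Moves the arm, as the interface text tells. Its arguments: {"type":"object","properties":{"increments":{"type":"array"},"force":{"type":"number"}},"required":["increments"]}

```bash
mkdir -p pics; python3 - <<'E'
from station import *
import cv2,numpy as np
s=read_state();print({k:np.round(v,3) for k,v in s.items()}, tcp_to_grasp)
for n in("scene","top"):
    im=capture(n);cv2.imwrite(f"pics/{n}0.png",im[:,:,::-1]);c=camera_info(n);print(n,np.round(c["mtx"],1).tolist(),np.round(-c["R"].T@c["t"],3))
E
```

```text
{'clock': np.float64(0.0), 'joint_positions': array([-1.347,  0.343,  1.525, -0.   ,  1.275, -0.146]), 'qd': array([-0.001,  0.   , -0.001,  0.001, -0.001,  0.001]), 'effort': array([ 1.0000e-03, -4.3368e+01, -2.4601e+01, -0.0000e+00,  8.0000e-03,
        0.0000e+00]), 'eef_pos': array([ 0.19 , -0.489,  0.231]), 'eef_rot': array([-3.087, -0.577,  0.   ]), 'contact_force': array([-0.627,  0.156, -0.764]), 'wrist_torque': array([0.017, 0.007, 0.016]), 'grip_force': np.float64(0.0), 'gripper_width': np.float64(0.085)} 0.0187
scene [[453.2, 0.0, 282.7], [0.0, 453.2, 207.7], [0.0, 0.0, 1.0]] [ 1.132 -0.442  0.638]
top [[475.9, 0.0, 276.8], [0.0, 475.9, 198.9], [0.0, 0.0, 1.0]] [ 0.368 -0.013  1.097]
```

View pics/scene0.png

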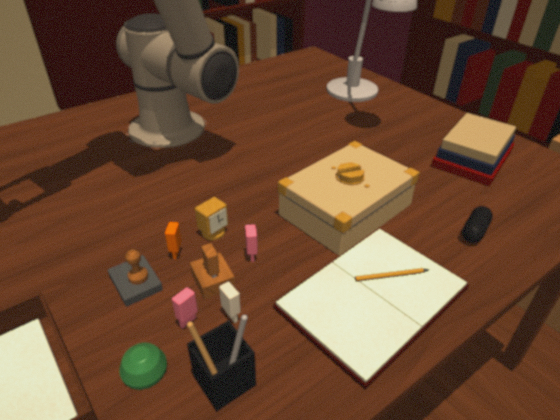

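View pics/top0.png

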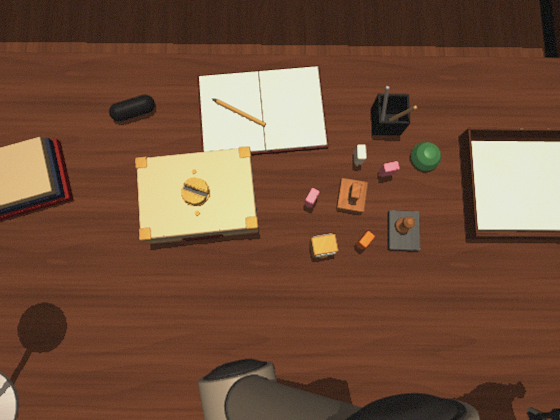

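The top view shows the cream case with its lock at (195,190). The wooden stand with the rectangular grip is at (352,196). The candidates are:
- The grip in the stand at (354,190), with a rectangular wooden grip. It fits the description.
- The stamp at (405,226), which is round and on a dark pad, so it doesn't fit.
- The orange (366,240), pink (312,197) and (390,169), and white (361,155) pieces, which are excluded by colour.

I'll confirm this in an enlarged crop.

```bash
cat > h.py <<'E'
import numpy as np,cv2
from station import *
def ray(c,uv,z):
    p=cv2.undistortPoints(np.array([[uv]],float),c["mtx"],None)[0,0]
    o=-c["R"].T@c["t"];d=c["R"].T@np.r_[p,1];return o+d*(z-o[2])/d[2]
E
python3 - <<'E'
from h import *
t=cv2.imread("pics/top0.png");s=cv2.imread("pics/scene0.png")
f=lambda i,u,v,w,k:cv2.resize(i[v-w:v+w,u-w:u+w],(k,k),interpolation=cv2.INTER_CUBIC)
cv2.imwrite("pics/crop1.png",np.vstack([np.hstack([f(t,352,196,30,300),f(t,195,190,30,300)]),np.hstack([f(s,212,265,30,300),f(s,350,172,30,300)])]))
c=camera_info("top")
print(ray(c,(354,190),.08),ray(c,(352,196),.03),ray(c,(195,190),.109))
print(ray(c,(312,197),.05),ray(c,(361,155),.05),ray(c,(390,169),.05),ray(c,(366,240),.05),ray(c,(405,226),.05),ray(c,(324,245),.05))
E
```

```text
[ 0.589299   -0.18559285  0.08      ] [ 0.58608367 -0.18919461  0.03      ] [0.57986728 0.15681843 0.109     ]
[ 0.57888216 -0.0959878   0.05      ] [ 0.67780355 -0.20862055  0.05      ] [ 0.64541184 -0.27372975  0.05      ] [ 0.48320566 -0.21456676  0.05      ] [ 0.51510582 -0.30211953  0.05      ] [ 0.47137961 -0.12172833  0.05      ]
```

View pics/crop1.png

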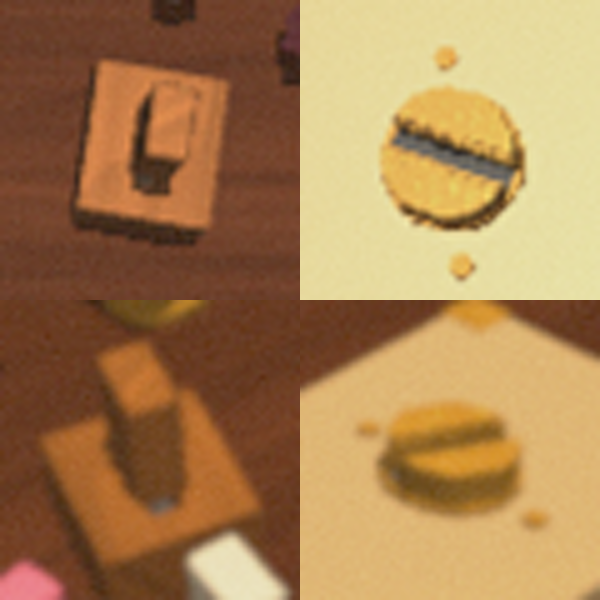

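The crop confirms it: the key's rectangular wooden grip sits in the well of the wooden stand, with the blade's steel just visible. The lock slot and the two studs are clear too. Next I'll move above the stand for a wrist view.

Call:
drive_tool --pt "0.032 -0.0092 0 0 0 0 0" --pt "0.032 -0.0092 0 0 0 0 0" --pt "0.032 -0.0092 0 0 0 0 0" --pt "0.032 -0.0092 0 0 0 0 0" --pt "0.032 -0.0092 0 0 0 0 0"

```text
clock: 0.52
eef_pos: [0.3232, -0.3876, 0.231]
eef_rot: [-3.088, -0.577, 0.0]
contact_force: [0.6, -0.1, -0.3]
gripper_width: 0.0854
grip_force: 0.0
```

Call:
drive_tool --pt "0.032 -0.0092 0 0 0 0 0" --pt "0.032 -0.0092 0 0 0 0 0" --pt "0.032 -0.0092 0 0 0 0 0" --pt "0.032 -0.0092 0 0 0 0 0" --pt "0.032 -0.0092 0 0 0 0 0"

```text
clock: 0.93
eef_pos: [0.4559, -0.2867, 0.231]
eef_rot: [-3.088, -0.578, 0.001]
contact_force: [0.5, -0.7, 0.3]
gripper_width: 0.0856
grip_force: 0.0
```

Call:
drive_tool --pt "0.032 -0.0092 0 0 0 0 0" --pt "0.032 -0.0092 0 0 0 0 0" --pt "0.032 -0.0092 0 0 0 0 0" --pt "0.032 -0.0092 0 0 0 0 0" --pt "0.032 -0.0092 0 0 0 0 0"

```text
clock: 1.35
eef_pos: [0.5884, -0.186, 0.2308]
eef_rot: [-3.088, -0.578, 0.001]
contact_force: [0.3, -0.8, -0.6]
gripper_width: 0.0856
grip_force: 0.0
```

Call:
drive_tool --pt "0 0 0 0 0 5.8 0" --pt "0 0 0 0 0 5.8 0" --pt "0 0 0 0 0 5.8 0" --pt "0 0 0 0 0 5.8 0" --pt "0 0 0 0 0 5.8 0"

```text
clock: 1.77
eef_pos: [0.5873, -0.1871, 0.2307]
eef_rot: [-3.133, 0.221, 0.002]
contact_force: [-0.7, -0.3, -0.5]
gripper_width: 0.0855
grip_force: 0.0
```

Call:
drive_tool --pt "0 0 0 0 0 0 0" --pt "0 0 0 0 0 0 0" --pt "0 0 0 0 0 0 0" --pt "0 0 0 0 0 0 0" --pt "0 0 0 0 0 0 0"

```text
clock: 2.18
eef_pos: [0.5874, -0.1874, 0.2312]
eef_rot: [3.134, -0.212, -0.0]
contact_force: [-0.3, 1.0, 0.2]
gripper_width: 0.0852
grip_force: 0.0
```

```bash
python3 - <<'E'
from h import *
c=camera_info("wrist");im=capture("wrist");cv2.imwrite("pics/w1.png",im[:,:,::-1])
import pickle;pickle.dump(c,open("w1.pkl","wb"))
s=read_state();print(s["eef_pos"],s["eef_rot"],s["joint_positions"],s["clock"]);print(np.round(c["mtx"],1).tolist(),-c["R"].T@c["t"],c["R"])
E
```

```text
[ 0.58740626 -0.18736458  0.23127306] [ 3.13435911e+00 -2.12481369e-01 -1.17678604e-04] [-4.32966809e-01  5.12991633e-01  1.25279497e+00 -6.50097639e-05
  1.37586187e+00  1.27321701e+00] 2.2333
[[304.2, 0.0, 281.7], [0.0, 304.2, 204.4], [0.0, 0.0, 1.0]] [ 0.66630871 -0.19855997  0.37379827] [[-1.34759835e-01 -9.90877998e-01 -7.61980922e-04]
 [-9.41861111e-01  1.27854570e-01  3.10726338e-01]
 [-3.07794469e-01  4.25911101e-02 -9.50499112e-01]]
```

View pics/w1.png

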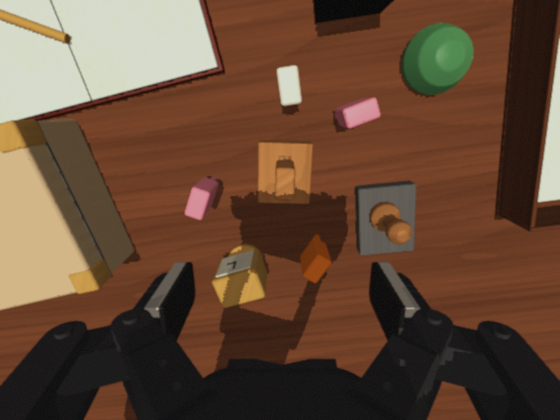

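The wrist view shows the stand top at about (258–312, 143–204), with the grip's top face at about (286,180). I'll measure both by contours in the wrist and top views.

```bash
python3 - <<'E'
from h import *
import pickle
w=pickle.load(open("w1.pkl","rb"))
out=[]
for n,c,u,v,r in(("w1",w,285,173,45),("top0",camera_info("top"),352,196,30)):
    im=cv2.imread(f"pics/{n}.png");h=cv2.cvtColor(im,cv2.COLOR_BGR2HSV)
    cr=h[v-r:v+r,u-r:u+r]
    if n=="w1":print(cr[40,40],cr[54,45],cr[5,45])
    else: print(cr[20,23],cr[24,34],cr[4,4])
    m=cv2.inRange(cr,(5,120,115),(20,255,255));
    cs,_=cv2.findContours(m,0,2);k=max(cs,key=cv2.contourArea)
    rc=cv2.minAreaRect(k);print(n,rc)
    b=cv2.boxPoints(rc)+[u-r,v-r]
    P=np.array([ray(c,p,.03) for p in b]);print(P.round(4)[:,:2].tolist(),P.mean(0))
    for i in range(2):
        d=P[i+1]-P[i];print(np.hypot(*d[:2]),np.degrees(np.arctan2(d[1],d[0])))
    big=cv2.resize(im[v-r:v+r,u-r:u+r],(400,400),interpolation=cv2.INTER_CUBIC)
    out.append(np.vstack([big,]))
cv2.imwrite("pics/crop2.png",np.hstack(out))
E
```

```text
[ 14 167 157] [ 14 159 197] [  9 164 104]
w1 ((44.5, 41.0), (54.0, 89.0), 90.0)
[[0.6337, -0.147], [0.6203, -0.2452], [0.5578, -0.2398], [0.5719, -0.1359]] [ 0.59591194 -0.19195017  0.03      ]
0.0991597320461187 -97.7397468547855
0.06279924829229039 175.0203644697623
[ 13 165 198] [ 12 165 204] [ 10 156 106]
top0 ((38.878379821777344, 30.72972869873047), (45.374122619628906, 32.715396881103516), 9.462322235107422)
[[0.5552, -0.1516], [0.6309, -0.1652], [0.6142, -0.268], [0.539, -0.253]] [ 0.58482948 -0.2094774   0.03      ]
0.07689078069649269 -10.204346596682486
0.10409722494748097 -99.22395351387
```

View pics/crop2.png

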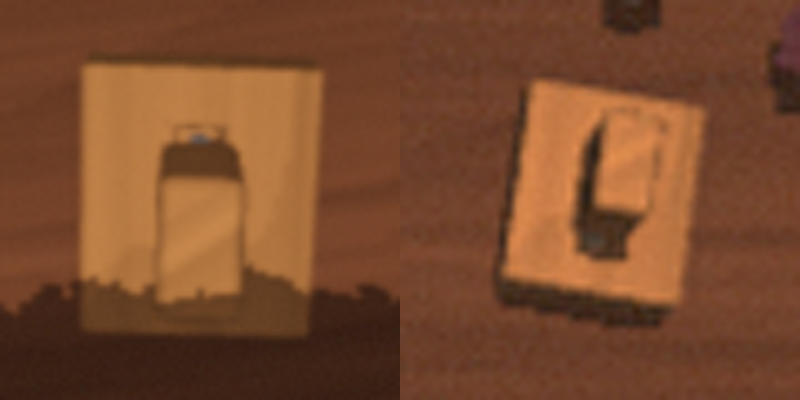

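```bash
python3 - <<'E'
from h import *
import pickle
w=pickle.load(open("w1.pkl","rb"));t=camera_info("top")
def go(c,q,s,o,z):
    P=np.array([ray(c,(np.array(p)+.5)/s-.5+o,z) for p in q]);e=P[[0,1]].mean(0)-P[[2,3]].mean(0);f=P[[1,2]].mean(0)-P[[0,3]].mean(0)
    print(P.mean(0)[:2].round(4),"len",np.hypot(*e[:2]).round(4),"wid",np.hypot(*f[:2]).round(4),"yaw",np.degrees(np.arctan2(e[1],e[0])).round(1),(np.degrees(np.arctan2(f[1],f[0]))+90).round(1))
W=(w,);
go(w,[(82,62),(323,70),(308,337),(80,331)],4.4444,(240,128),.03)
go(w,[(162,178),(240,179),(240,318),(157,316)],4.4444,(240,128),.08)
go(t,[(128,80),(306,106),(282,305),(102,276)],6.6667,(322,166),.03)
go(t,[(203,107),(262,113),(252,213),(194,208)],6.6667,(322,166),.08)
# lock: disc top circle & studs, slot from crop1 (scale 5, origin 165,160)
L=lambda p,z:ray(t,(np.array(p)+.5)/5-.5+np.array((165,160)),z)
a,b=L((146,57),.09),L((161,266),.09);print("studs",a,b,(a+b)/2,np.degrees(np.arctan2(*(a-b)[1::-1])),np.hypot(*(a-b)[:2]))
a,b=L((93,138),.1),L((214,178),.1);print("slot",(a+b)/2,np.degrees(np.arctan2(*(a-b)[1::-1])))
E
```

```text
[ 0.5916 -0.191 ] len 0.0706 wid 0.0607 yaw -9.4 -9.5
[ 0.5923 -0.1911] len 0.0319 wid 0.018 yaw -8.6 -8.8
[ 0.5902 -0.1899] len 0.0701 wid 0.062 yaw -8.3 -8.4
[ 0.5903 -0.1894] len 0.034 wid 0.0192 yaw -6.6 -5.0
studs [0.62623819 0.16442752 0.09      ] [0.53406034 0.15417431 0.09      ] [0.58014927 0.15930091 0.09      ] 6.347084547054095 0.09274635192389188
slot [0.57919141 0.15765218 0.1       ] 72.02240425827617
```

Call:
drive_tool --pt "0.0039 0.0021 0.03 0 0 0.8 0" --pt "0 0 0.03 0 0 0 0" --pt "0 0 0.03 0 0 0 0" --pt "0 0 0.03 0 0 0 0" --pt "0 0 0.03 0 0 0 0" --force 60

```text
clock: 2.65
eef_pos: [0.591, -0.19, 0.0802]
eef_rot: [3.132, -0.235, 0.001]
contact_force: [0.4, -0.6, 0.1]
gripper_width: 0.0853
grip_force: 0.0
```

Call:
drive_tool --pt "0 0 0.02 0 0 0 0" --pt "0 0 0.012 0 0 0 0" --pt "0 0 0.009 0 0 0 0" --pt "0 0 0 0 0 0 0" --pt "0 0 0 0 0 0 0"

```text
clock: 3.07
eef_pos: [0.5916, -0.1902, 0.041]
eef_rot: [3.132, -0.236, 0.002]
contact_force: [-0.4, -0.3, 1.0]
gripper_width: 0.0854
grip_force: 0.0
```

Call:
drive_tool --pt "0 0 0 0 0 0 1" --pt "0 0 0 0 0 0 1" --pt "0 0 0 0 0 0 1" --pt "0 0 0 0 0 0 1" --pt "0 0 0 0 0 0 1"

```text
clock: 3.48
eef_pos: [0.5912, -0.1901, 0.0408]
eef_rot: [3.132, -0.236, 0.001]
contact_force: [-0.1, -0.1, 0.7]
gripper_width: 0.0258
grip_force: 0.0
```

Call:
drive_tool --pt "0 0 0 0 0 0 1" --pt "0 0 0 0 0 0 1" --pt "0 0 0 0 0 0 1" --pt "0 0 0 0 0 0 1" --pt "0 0 0 0 0 0 1"

```text
clock: 3.9
eef_pos: [0.5913, -0.1901, 0.0408]
eef_rot: [3.132, -0.236, 0.001]
contact_force: [-0.1, 1.5, 5.3]
gripper_width: 0.0192
grip_force: 58.9
```

Call:
drive_tool --pt "0 0 -0.01 0 0 0 1" --pt "0 0 -0.035 0 0 0 1" --pt "0 0 -0.035 0 0 0 1" --pt "0 0 -0.035 0 0 0 1" --pt "0 0 -0.035 0 0 0 1"

```text
clock: 4.32
eef_pos: [0.5905, -0.1898, 0.192]
eef_rot: [-3.133, 0.236, 0.001]
contact_force: [1.3, 0.3, 0.3]
gripper_width: 0.0193
grip_force: 58.6
```

Call:
drive_tool --pt "-0.0063 -0.0342 0 0 0 0 1" --pt "-0.0063 -0.0342 0 0 0 0 1" --pt "-0.0063 -0.0342 0 0 0 0 1" --pt "-0.0063 -0.0342 0 0 0 0 1" --pt "-0.0063 -0.0342 0 0 0 0 1"

```text
clock: 4.73
eef_pos: [0.5849, -0.0148, 0.1906]
eef_rot: [3.133, -0.237, -0.0]
contact_force: [0.9, 0.9, -0.7]
gripper_width: 0.0197
grip_force: 58.7
```

Call:
drive_tool --pt "-0.0063 -0.0342 0 0 0 0 1" --pt "-0.0063 -0.0342 0 0 0 0 1" --pt "-0.0063 -0.0342 0 0 0 0 1" --pt "-0.0063 -0.0342 0 0 0 0 1" --pt "-0.0063 -0.0342 0 0 0 0 1"

```text
clock: 5.15
eef_pos: [0.5794, 0.1592, 0.1905]
eef_rot: [3.132, -0.236, -0.001]
contact_force: [0.7, 0.5, 0.1]
gripper_width: 0.0194
grip_force: 58.7
```

Call:
drive_tool --pt "0 0 0 0 0 -5.4 1" --pt "0 0 0 0 0 -5.4 1" --pt "0 0 0 0 0 -5.4 1" --pt "0 0 0 0 0 -5.4 1" --pt "0 0 0 0 0 -5.4 1"

```text
clock: 5.57
eef_pos: [0.5796, 0.1577, 0.1903]
eef_rot: [3.1, 0.51, -0.001]
contact_force: [-0.2, 0.4, -0.1]
gripper_width: 0.0194
grip_force: 58.8
```

Call:
drive_tool --pt "0 0 0 0 0 -5.4 1" --pt "0 0 0 0 0 -5.4 1" --pt "0 0 0 0 0 -5.4 1" --pt "0 0 0 0 0 -5.4 1" --pt "0 0 0 0 0 -5.4 1"

```text
clock: 5.98
eef_pos: [0.5797, 0.1575, 0.1904]
eef_rot: [-2.896, -1.219, 0.001]
contact_force: [0.2, -0.8, -0.3]
gripper_width: 0.0191
grip_force: 58.8
```

Call:
drive_tool --pt "0 0 0 0 0 -5.4 1" --pt "0 0 0 0 0 -5.4 1" --pt "0 0 0 0 0 -5.4 1" --pt "0 0 0 0 0 -5.4 1" --pt "0 0 0 0 0 -5.4 1"

```text
clock: 6.4
eef_pos: [0.5797, 0.1575, 0.1903]
eef_rot: [-2.531, -1.861, 0.001]
contact_force: [-0.0, 0.1, -1.4]
gripper_width: 0.0195
grip_force: 58.8
```

Call:
drive_tool --pt "0 0 0 0 0 0 1" --pt "0 0 0 0 0 0 1" --pt "0 0 0 0 0 0 1" --pt "0 0 0 0 0 0 1" --pt "0 0 0 0 0 0 1"

```text
clock: 6.82
eef_pos: [0.5799, 0.1576, 0.1903]
eef_rot: [2.536, 1.854, -0.0]
contact_force: [0.1, -0.4, -0.4]
gripper_width: 0.0193
grip_force: 58.8
```

```bash
python3 - <<'E'
from h import *
import pickle
c=camera_info("wrist");im=capture("wrist")[:,:,::-1];pickle.dump(c,open("w2.pkl","wb"));cv2.imwrite("pics/w2.png",im)
s=read_state();print(s["eef_pos"],s["eef_rot"],s["joint_positions"],s["contact_force"],s["wrist_torque"])
# expected pixels
for X in ([.580,.1585,.109],[*s["eef_pos"][:2],s["eef_pos"][2]-.031]):
    p=c["mtx"]@(c["R"]@np.array(X)+c["t"]);print(p[:2]/p[2])
E
```

```text
[0.57991125 0.15758127 0.19027743] [ 2.53619246e+00  1.85394317e+00 -1.80366701e-04] [ 1.37892948e-01  5.13665445e-01  1.36688133e+00 -9.04863071e-05
  1.26112992e+00  4.46264191e-01] [-0.07279296 -0.28218606 -1.10294598] [8.95421862e-03 7.48898057e-05 3.04463097e-02]
[281.49344687 210.9700078 ]
[281.79600378 239.05103164]
```

View pics/w2.png

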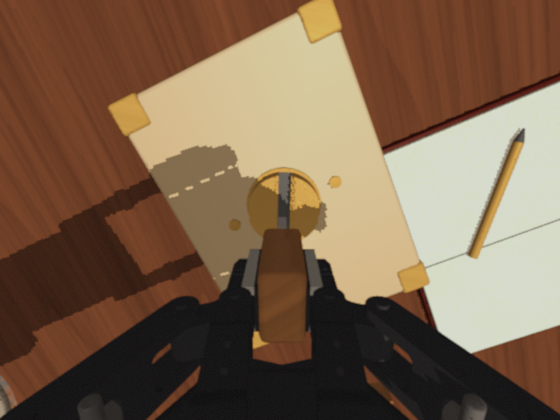

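Wrist view: the lock disc is centred near (284,204), with the slot running vertically at column ~285. The studs are at (335,182) and (235,225). The key is held straight, with the grip at (283,285). Now I'll compute the offsets.

```bash
python3 - <<'E'
from h import *
import pickle
c=pickle.load(open("w2.pkl","rb"));im=cv2.imread("pics/w2.png")
a,b=ray(c,(335,182),.091),ray(c,(235,225),.091);print("studs mid",(a+b)/2,np.hypot(*(a-b)[:2]),np.degrees(np.arctan2(*(a-b)[1::-1])))
h=cv2.cvtColor(im,cv2.COLOR_BGR2HSV)
for r in range(166,232,6):print(r,[tuple(int(q) for q in h[r,u][1:]) for u in range(274,298,2)])
t=camera_info("top")
E
```

```text
studs mid [0.58183333 0.15776978 0.091     ] 0.0916043363578587 6.659977432787886
166 [(75, 214), (75, 213), (77, 209), (78, 206), (78, 202), (78, 202), (77, 205), (74, 209), (73, 214), (72, 213), (73, 214), (73, 214)]
172 [(163, 186), (171, 157), (147, 142), (109, 150), (117, 151), (116, 149), (120, 157), (121, 166), (140, 166), (162, 179), (162, 195), (159, 207)]
178 [(160, 206), (158, 206), (124, 171), (32, 105), (29, 105), (31, 106), (29, 107), (21, 74), (138, 105), (164, 176), (161, 195), (160, 204)]
184 [(157, 203), (160, 203), (126, 162), (32, 103), (34, 106), (32, 105), (30, 102), (29, 70), (150, 117), (165, 165), (162, 191), (156, 207)]
190 [(165, 170), (161, 201), (115, 159), (30, 103), (32, 103), (32, 104), (30, 102), (26, 88), (143, 102), (164, 182), (163, 175), (156, 209)]
196 [(169, 124), (169, 122), (115, 82), (26, 59), (31, 99), (30, 103), (29, 87), (19, 54), (161, 135), (161, 199), (162, 191), (158, 210)]
202 [(172, 123), (169, 121), (103, 77), (25, 51), (25, 51), (28, 54), (30, 92), (30, 68), (164, 170), (159, 189), (159, 200), (156, 209)]
208 [(167, 124), (166, 121), (93, 74), (30, 51), (29, 52), (29, 52), (29, 53), (40, 51), (164, 159), (164, 163), (161, 195), (162, 191)]
214 [(168, 123), (164, 121), (92, 69), (24, 53), (30, 51), (29, 53), (29, 52), (47, 54), (168, 112), (170, 123), (169, 121), (169, 124)]
220 [(171, 125), (169, 119), (61, 88), (38, 88), (38, 88), (38, 88), (36, 70), (55, 56), (168, 114), (172, 123), (168, 123), (171, 124)]
226 [(170, 123), (164, 120), (59, 91), (32, 88), (37, 90), (37, 90), (34, 76), (74, 62), (169, 119), (168, 120), (169, 122), (169, 124)]
```

Call:
drive_tool --pt "0.0003 0.001 0.02 0 0 0 1" --pt "0 0 0.015 0 0 0 1" --pt "0 0 0.006 0 0 0 1" --pt "0 0 0.004 0 0 0 1" --pt "0 0 0.004 0 0 0 1"

```text
clock: 7.28
eef_pos: [0.5813, 0.1576, 0.1414]
eef_rot: [2.535, 1.855, 0.001]
contact_force: [-0.1, -0.2, -0.3]
gripper_width: 0.0195
grip_force: 58.8
```

Call:
drive_tool --pt "0 0 0.003 0 0 0 1" --pt "0 0 0.003 0 0 0 1" --pt "0 0 0.003 0 0 0 1" --pt "0 0 0.002 0 0 0 1" --pt "0 0 0 0 0 0 1"

```text
clock: 7.7
eef_pos: [0.5809, 0.1576, 0.13]
eef_rot: [-2.535, -1.855, 0.001]
contact_force: [0.7, 0.4, -0.4]
gripper_width: 0.0193
grip_force: 58.8
```

Call:
drive_tool --pt "0 0 0.003 0 0 0 1" --pt "0 0 0 0 0 5 1" --pt "0 0 0 0 0 5 1" --pt "0 0 0 0 0 5 1" --pt "0 0 0 0 0 5 1"

```text
clock: 8.12
eef_pos: [0.5811, 0.1575, 0.1272]
eef_rot: [2.822, 1.381, 0.0]
contact_force: [-1.2, -0.7, -2.0]
gripper_width: 0.0193
grip_force: 58.8
```

Call:
drive_tool --pt "0 0 0 0 0 5 1" --pt "0 0 0 0 0 5 1" --pt "0 0 0 0 0 5 1" --pt "0 0 0 0 0 5 1" --pt "0 0 0 0 0 5 1"

```text
clock: 8.53
eef_pos: [0.5808, 0.1578, 0.1272]
eef_rot: [-3.054, -0.737, 0.0]
contact_force: [-0.3, 0.4, -0.8]
gripper_width: 0.0196
grip_force: 58.9
```

Call:
drive_tool --pt "0 0 0 0 0 4 1" --pt "0 0 0 0 0 4 1" --pt "0 0 0 0 0 4 1" --pt "0 0 0 0 0 4 1" --pt "0 0 0 0 0 4 1"

```text
clock: 8.95
eef_pos: [0.5807, 0.1581, 0.1272]
eef_rot: [-3.135, -0.197, 0.001]
contact_force: [-1.9, 1.5, -0.8]
gripper_width: 0.0195
grip_force: 59.0
```

```bash
python3 - <<'E'
from h import *
s=read_state();print(s["eef_pos"],s["eef_rot"],s["contact_force"],s["wrist_torque"],s["clock"])
E
```

```text
[0.5806946  0.1581092  0.12719593] [-3.13465274e+00 -1.97235599e-01  7.18494103e-04] [-1.92606057  1.53381522 -0.75573945] [0.38450909 0.18874016 0.04760634] 8.95
```

Call:
drive_tool --pt "0 0 0 0 0 2 1" --pt "0 0 0 0 0 2 1" --pt "0 0 0 0 0 2 1" --pt "0 0 0 0 0 1.5 1" --pt "0 0 0 0 0 1.5 1"

```text
clock: 9.37
eef_pos: [0.5807, 0.1582, 0.1272]
eef_rot: [-3.14, 0.046, 0.001]
contact_force: [-0.4, 2.6, -0.0]
gripper_width: 0.0193
grip_force: 59.0
```

```bash
python3 - <<'E'
from h import *
s=read_state();print(s["eef_pos"],s["eef_rot"],s["contact_force"],s["wrist_torque"],s["clock"])
E
```

```text
[0.5806916  0.15824434 0.1271849 ] [-3.14039921e+00  4.59296563e-02  7.82257022e-04] [-0.38481341  2.63749429 -0.04990024] [0.42027282 0.14554939 0.05073393] 9.3667
```

Call:
drive_tool --pt "0 0 0 0 0 1 1" --pt "0 0 0 0 0 1 1" --pt "0 0 0 0 0 1 1" --pt "0 0 0 0 0 1 1" --pt "0 0 0 0 0 0 1"

```text
clock: 9.78
eef_pos: [0.5807, 0.1582, 0.1272]
eef_rot: [-3.137, 0.155, 0.001]
contact_force: [-0.5, 5.1, -1.6]
gripper_width: 0.0192
grip_force: 59.1
```

```bash
python3 - <<'E'
from h import *
s=read_state();print(s["eef_pos"],s["eef_rot"],s["contact_force"],s["wrist_torque"],s["clock"])
E
```

```text
[0.58074316 0.15820956 0.12721631] [-3.13701585e+00  1.55227890e-01  6.48734713e-04] [-0.51940897  5.10404886 -1.56034863] [1.0432745  0.31701226 0.32037525] 9.7833
```

Call:
drive_tool --pt "0 0 0 0 0 1 1" --pt "0 0 0 0 0 1 1" --pt "0 0 0 0 0 0 1" --pt "0 0 0 0 0 0 1" --pt "0 0 0 0 0 0 1"

```text
clock: 10.2
eef_pos: [0.5807, 0.1582, 0.1272]
eef_rot: [-3.134, 0.207, 0.001]
contact_force: [-1.2, 5.1, -0.6]
gripper_width: 0.0193
grip_force: 59.3
```

```bash
python3 - <<'E'
from h import *
s=read_state();print(s["eef_pos"],s["eef_rot"],s["contact_force"],s["wrist_torque"],s["clock"])
E
```

```text
[0.58073105 0.1582448  0.12721268] [-3.13426633e+00  2.06931862e-01  6.10468713e-04] [-1.24967115  5.14939513 -0.57007995] [0.99708036 0.28242547 0.6946189 ] 10.2
```

Call:
drive_tool --pt "0 0 0 0 0 -3 1" --pt "0 0 0 0 0 -4 1" --pt "0 0 0 0 0 -4 1" --pt "0 0 0 0 0 0 1" --pt "0 0 0 0 0 0 1"

```text
clock: 10.62
eef_pos: [0.5813, 0.157, 0.1274]
eef_rot: [3.14, 0.089, 0.001]
contact_force: [0.1, -0.5, -0.6]
gripper_width: 0.0192
grip_force: 59.1
```

```bash
python3 - <<'E'
from h import *
s=read_state();print(s["eef_pos"],s["eef_rot"],s["contact_force"],s["wrist_torque"],s["clock"])
E
```

```text
[0.58130369 0.1570268  0.12735754] [3.13952040e+00 8.86405406e-02 8.79149292e-04] [ 0.05492033 -0.49321241 -0.61451359] [-0.02851473  0.0639414  -0.01172094] 10.6167
```

Call:
drive_tool --pt "0 0 -0.005 0 0 0 1" --pt "0 0 -0.01 0 0 0 1" --pt "0 0 -0.015 0 0 0 1" --pt "0 0 -0.02 0 0 0 1" --pt "0 0 -0.013 0 0 0 1"

```text
clock: 11.03
eef_pos: [0.5817, 0.1575, 0.1931]
eef_rot: [3.14, 0.091, 0.004]
contact_force: [-0.0, 0.1, -0.3]
gripper_width: 0.0191
grip_force: 59.1
```

```bash
python3 - <<'E'
from h import *
import pickle
c=camera_info("wrist");im=capture("wrist")[:,:,::-1];pickle.dump(c,open("w3.pkl","wb"));cv2.imwrite("pics/w3.png",im)
s=read_state();print(s["eef_pos"],s["eef_rot"],s["contact_force"],s["wrist_torque"])
E
```

```text
[0.58289863 0.15773692 0.19563006] [-3.13976435 -0.09114169 -0.01151108] [ 1.49658069 -0.71826437  1.2001425 ] [ 0.04714241 -0.11858972  0.00548852]
```

View pics/w3.png

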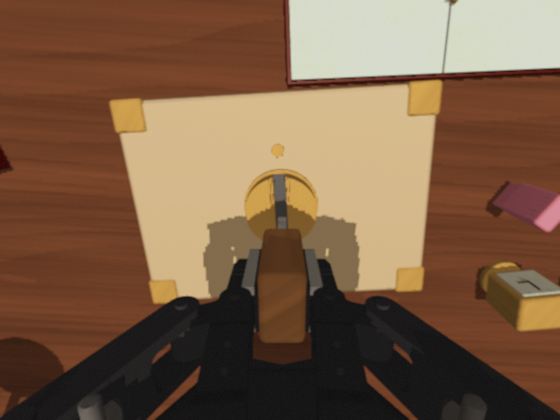

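The slot at (278,180)–(282,228) now points at the far stud at (278,151), so the lock is closed. The key is still straight in the grip, so I'll take it back to the stand.

Call:
drive_tool --pt "-0.001 0.0347 0 0 0 0 1" --pt "-0.001 0.0347 0 0 0 0 1" --pt "-0.001 0.0347 0 0 0 0 1" --pt "-0.001 0.0347 0 0 0 0 1" --pt "-0.001 0.0347 0 0 0 0 1"

```text
clock: 11.5
eef_pos: [0.5861, -0.0175, 0.1907]
eef_rot: [3.14, 0.092, 0.001]
contact_force: [0.3, -1.0, -0.3]
gripper_width: 0.0194
grip_force: 59.1
```

Call:
drive_tool --pt "-0.001 0.0347 0 0 0 0 1" --pt "-0.001 0.0347 0 0 0 0 1" --pt "-0.001 0.0347 0 0 0 0 1" --pt "-0.001 0.0347 0 0 0 0 1" --pt "-0.001 0.0347 0 0 0 0 1"

```text
clock: 11.92
eef_pos: [0.5913, -0.1913, 0.1907]
eef_rot: [3.14, 0.091, 0.001]
contact_force: [1.3, -0.3, -1.3]
gripper_width: 0.0195
grip_force: 59.1
```

Call:
drive_tool --pt "0 0 0 0 0 6 1" --pt "0 0 0 0 0 6 1" --pt "0 0 0 0 0 0 1" --pt "0 0 0 0 0 0 1" --pt "0 0 0 0 0 0 1"

```text
clock: 12.33
eef_pos: [0.5916, -0.1891, 0.1905]
eef_rot: [3.133, -0.231, 0.0]
contact_force: [-0.4, 0.9, -0.4]
gripper_width: 0.0193
grip_force: 59.2
```

```bash
python3 - <<'E'
from h import *
from scipy.spatial.transform import Rotation as R
s=read_state();r=R.from_rotvec(s["eef_rot"]).as_matrix();print(s["eef_pos"],np.degrees(np.arctan2(r[1,0],r[0,0])),r.T@(np.array([.5913,-.1901,.0408])-s["eef_pos"]))
E
```

```text
[ 0.59156906 -0.18908121  0.19047988] -8.434240866408816 [-1.49601042e-04  1.01155940e-03  1.49680092e-01]
```

Call:
drive_tool --pt "0 0.001 0.03 0 0 0 1" --pt "0 0 0.03 0 0 0 1" --pt "0 0 0.03 0 0 0 1" --pt "0 0 0.025 0 0 0 1" --pt "0 0 0.008 0 0 0 1"

```text
clock: 12.75
eef_pos: [0.5893, -0.1888, 0.0634]
eef_rot: [-3.131, 0.231, 0.01]
contact_force: [-0.4, 0.5, -1.0]
gripper_width: 0.0194
grip_force: 59.2
```

Call:
drive_tool --pt "0 0 0.005 0 0 0 1" --pt "0 0 0.004 0 0 0 1" --pt "0 0 0.004 0 0 0 1" --pt "0 0 0.004 0 0 0 1" --pt "0 0 0 0 0 0 1"

```text
clock: 13.17
eef_pos: [0.5916, -0.1905, 0.0507]
eef_rot: [3.132, -0.235, 0.001]
contact_force: [0.1, -0.2, -0.3]
gripper_width: 0.0188
grip_force: 59.2
```

Tip is in the well (about 10 mm above rest), with no contact force. Lowering the rest of the way.

Call:
drive_tool --pt "0 0 0.004 0 0 0 1" --pt "0 0 0.003 0 0 0 1" --pt "0 0 0.002 0 0 0 1" --pt "0 0 0.0005 0 0 0 1" --pt "0 0 0 0 0 0 1"

```text
clock: 13.58
eef_pos: [0.5914, -0.1904, 0.0409]
eef_rot: [3.133, -0.236, 0.0]
contact_force: [-0.1, -0.3, 0.3]
gripper_width: 0.019
grip_force: 59.3
```

Call:
drive_tool --pt "0 0 0.0005 0 0 0 1" --pt "0 0 0.0005 0 0 0 1" --pt "0 0 0.0003 0 0 0 1" --pt "0 0 0 0 0 0 1" --pt "0 0 0 0 0 0 1"

```text
clock: 14.0
eef_pos: [0.5914, -0.1905, 0.0408]
eef_rot: [3.132, -0.236, 0.001]
contact_force: [-3.5, 1.0, 9.5]
gripper_width: 0.019
grip_force: 60.5
```

Seated (9.5 N upward). Releasing slowly, then retreating.

Call:
drive_tool --pt "0 0 0 0 0 0 0.7" --pt "0 0 0 0 0 0 0.6" --pt "0 0 0 0 0 0 0.4" --pt "0 0 0 0 0 0 0.2" --pt "0 0 0 0 0 0 0"

```text
clock: 14.42
eef_pos: [0.5913, -0.1904, 0.0393]
eef_rot: [3.133, -0.236, -0.0]
contact_force: [-0.2, 0.4, 0.4]
gripper_width: 0.0691
grip_force: 0.0
```

Call:
drive_tool --pt "0 0 0 0 0 0 0" --pt "0 0 0 0 0 0 0" --pt "0 0 0 0 0 0 0" --pt "0 0 -0.01 0 0 0 0" --pt "0 0 -0.02 0 0 0 0"

```text
clock: 14.83
eef_pos: [0.5899, -0.1897, 0.0679]
eef_rot: [-3.131, 0.236, 0.007]
contact_force: [0.1, -1.2, -0.5]
gripper_width: 0.0854
grip_force: 0.0
```

Call:
drive_tool --pt "0 0 -0.03 0 0 0 0" --pt "0 0 -0.03 0 0 0 0" --pt "0 0 -0.03 0 0 0 0" --pt "0 0 -0.03 0 0 0 0" --pt "0 0 -0.03 0 0 0 0"

```text
clock: 15.25
eef_pos: [0.5911, -0.1902, 0.222]
eef_rot: [3.132, -0.236, 0.001]
contact_force: [0.3, 0.0, -0.8]
gripper_width: 0.0859
grip_force: 0.0
```

Call:
drive_tool --pt "-0.03 0.02 0 0 0 0 0" --pt "-0.03 0.02 0 0 0 0 0" --pt "-0.03 0.02 0 0 0 0 0" --pt "-0.03 0.02 0 0 0 0 0" --pt "-0.03 0.02 0 0 0 0 0"

```text
clock: 15.67
eef_pos: [0.4265, -0.267, 0.2204]
eef_rot: [3.132, -0.235, 0.001]
contact_force: [-0.3, -1.1, 0.2]
gripper_width: 0.0856
grip_force: 0.0
```

```bash
python3 - <<'E'
from h import *
t=capture("top")[:,:,::-1];s=capture("scene")[:,:,::-1]
f=lambda i,u,v,w,k:cv2.resize(i[v-w:v+w,u-w:u+w],(k,k),interpolation=cv2.INTER_CUBIC)
cv2.imwrite("pics/fin.png",np.vstack([np.hstack([f(t,352,196,30,300),f(t,195,190,30,300)]),np.hstack([f(s,212,265,30,300),f(s,350,172,30,300)])]))
E
```

```text
(no output)
```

View pics/fin.png

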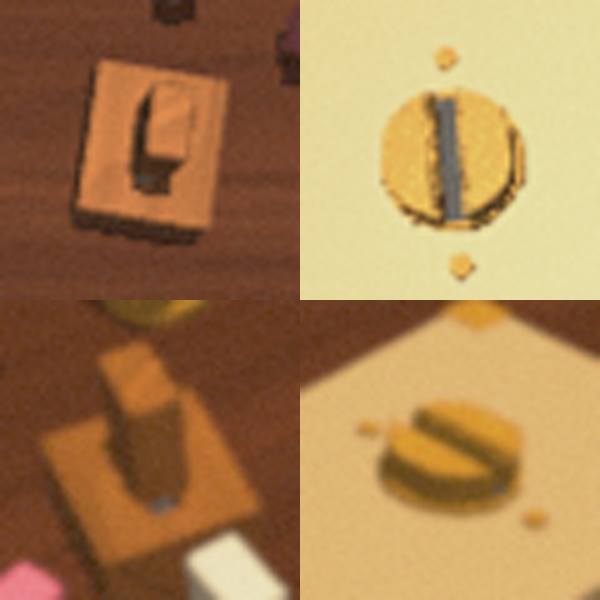

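The key stands upright in its stand exactly as before (grip at (168,120) in the crop). The slot, (443,95)–(455,220), lines up with the studs at (446,57) and (461,266).

```bash
python3 -c "
from station import hand_in
print(hand_in())"
```

```text
the job is handed in; nothing more can be done
None
```

The case is locked with the slot in line with the two studs, the key is back upright in its stand, and the job was handed in at about 16 s on the robot's clock.

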